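Change the sediment core in the V-block cradle

TASK

Change over the core in the measuring cradle: take the finished core (white band) out of the V-blocks and set it on the high half of the sloped roll-off rack so that it rolls down to the stop by itself. Then take the core with the yellow band from the slanted stand, lower it gently into the V-blocks so that it seats in both, lying lengthwise with its green cap close up to the blue end plate, and swing the red-handled clamp down until its pad sits on the core. Do not drop the cores or disturb the blue-banded core and the other things on the bench.

Things in the scene. Friction and masses are not known exactly. Their poses are not given: they have to be found in the camera images.
- cradle: Core cradle, fixed: base plate 170 x 200 x 12 mm with two white V-blocks (90 degree V, 20 mm thick, 72 mm wide, tops 68 mm above the bench) 42 mm either side of the middle, 64 mm open between them. Its y axis runs along the Vs; at the +y end a blue end plate, 95 mm high, inner face at y = +86 mm. The clamp stands on its +x side. Origin: middle of the Vs' centre line, at bench height.
- seat (a point): On the cradle: where the middle of a core lies when it is seated, 70.3 mm above the bench, with its green cap 6 mm from the blue end plate; 0 to 12 mm from the plate is right. Axes as the cradle's.
- clamp (a joint): Hold-down clamp: steel arm 20 mm wide, 12 mm thick, hinged about a line parallel to the cradle's y axis. 0 rad = level, the pad under it just resting on a seated core; grows as the arm swings up and back to cradle +x: 1.57 = upright, 2.1 = fully back. It starts swung back (1.75 to 2.1) and stays where it is left (stiff hinge, about 3 N at the handle).
- clamp_hinge (a point): Hinge line of the clamp, 108 mm above the bench and 75 mm from the V centre line towards cradle +x, midway between the two V-blocks.
- clamp_grip (a point): Centre of the clamp's red T-handle, 110 mm from the hinge: a bar 18 mm thick and 60 mm long, parallel to the hinge line. When the clamp is level it is 35 mm beyond the core's axis on the cradle's -x side. To close, push it from behind (+x side), over and down.
- done_core: Finished core, white band: a capped tube 160 mm long, 40 mm diameter (caps 43 mm, 14 mm long at each end), about 0.4 kg. It starts seated in the cradle's V-blocks. Origin at its middle, z axis along the tube to the green cap; the other cap is black. It may be turned about its axis.
- next_core: Next core, yellow band: same tube, 160 x 40 mm, about 0.4 kg. It starts on the slanted stand in either of its two places, green cap up. Origin at its middle, z axis along the tube to the green cap.
- next_core_green (a point): Middle of the outer face of the yellow-banded core's green cap, 80 mm from its origin.
- spare_core: Core with the blue band, same tube, in the other place of the slanted stand; it stays there. Origin at its middle, z axis to its green cap.
- slant_stand: Plywood stand 170 x 200 mm, fixed, its board rising at 30 degrees towards its +x. Two cores lie up the slope at y = +-50 mm on grey saddles 45 mm above and below their middles (52 mm open between, board 34 mm under the tube's axis), low end on a ledge. A core's middle is at x = 0, 87 mm above the bench; tops reach 150 mm. Origin: centre of its underside.
- roll_rack: Roll-off rack, fixed: two rails at y = +-50 mm, 220 mm long, sloping down 8 degrees to a stop at its -x end (32 mm above the rails), nothing between them. Side guides 174 mm apart, 22 mm above the rails. Rail tops 55 mm above the bench at x = 0. A core lies across (along y), axis 20 mm above the rails, and rolls freely; at the stop its middle is at x = -90, z = 63 mm. Origin: underside.
- bottle_a: White jar, 58 mm diameter, 75 mm high, close to the cradle's base plate on the robot's side; bystander. Origin at the underside.
- bottle_b: White bottle, 68 mm diameter, 150 mm high, at the back; bystander. Origin at the underside.
- bottle_c: White bottle, 68 mm diameter, 150 mm high, at the back; bystander. Origin at the underside.
- beaker: Glass beaker, 68 mm diameter, 85 mm high, just in front of the slanted stand's low end; bystander. Origin at the underside.
- tube_rack: White block with green and white capped test tubes, 50 x 130 x 106 mm, at the back; bystander. Origin at the underside.
- photometer: Black portable photometer, 100 x 200 x 55 mm, at the back; bystander. Origin at the underside.

How it is judged:
On the way, in this order (a step that is already met when the one before it is completed fails the run):
1. the finished core is let go lying on the rails of the roll-off rack's high half (x of done_core in the frame of roll_rack between 0 and 0.11 m and y of done_core in the frame of roll_rack between -0.012 and 0.012 m and z of done_core in the frame of roll_rack below 0.093 m and angle between the z axis of done_core and the y axis of roll_rack, either way round below 0.15 rad and contact force between the fingers and done_core below 0.05 N).
2. the finished core has rolled down and lies at the stop (x of done_core in the frame of roll_rack below -0.08 m and z of done_core in the frame of roll_rack below 0.07 m and linear speed of done_core below 0.05 m/s), for 0.2 s.
3. the yellow-banded core is seated in both V-blocks, green cap to the end plate, and let go (x of next_core in the frame of seat between -0.0025 and 0.0025 m and z of next_core in the frame of seat between -0.003 and 0.0025 m and y of next_core in the frame of seat above -0.0065 m and y of next_core_green in the frame of seat above 0.07 m and angle between the z axis of next_core and the y axis of cradle, either way round below 0.04 rad and contact force between the fingers and next_core below 0.05 N and linear speed of next_core below 0.02 m/s and value of joint clamp above 0.5 rad), for 0.2 s.
At the end, for the whole second after the job is handed in: White-banded core at rest at the roll-off rack's stop (within 10 mm), between the guides. Yellow-banded core at rest in both V-blocks (2.5 mm across and up, 3 mm down, 0.04 rad), green cap at most 12 mm from the blue plate. Clamp below 0.02 rad. Blue-banded core and bystanders not shifted (x of done_core in the frame of roll_rack between -0.1 and -0.08 m and y of done_core in the frame of roll_rack between -0.012 and 0.012 m and z of done_core in the frame of roll_rack between 0.057 and 0.07 m and linear speed of done_core below 0.03 m/s and x of next_core in the frame of seat between -0.0025 and 0.0025 m and z of next_core in the frame of seat between -0.003 and 0.0025 m and y of next_core in the frame of seat above -0.0065 m and y of next_core_green in the frame of seat above 0.07 m and angle between the z axis of next_core and the y axis of cradle, either way round below 0.04 rad and linear speed of next_core below 0.02 m/s and value of joint clamp between -0.03 and 0.02 rad); the robot touches nothing.
It fails at once if the yellow-banded core is dropped into the V-blocks (over 0.4 m/s within 30 mm of its seat) (distance between next_core and seat below 0.03 m and linear speed of next_core above 0.4 m/s).
It fails at once if a core falls freely (over 0.75 m/s out of the fingers) ((linear speed of next_core above 0.75 m/s and contact force between the fingers and next_core below 0.05 N) or (linear speed of done_core above 0.75 m/s and contact force between the fingers and done_core below 0.05 N)).
It fails at once if the blue-banded core is shifted by more than 10 mm (distance of spare_core from where it was at the start of the episode above 0.01 m).
It fails at once if a bystander is shifted by more than 20 mm (distance of any of bottle_a, bottle_b, bottle_c, beaker, tube_rack, photometer from where it was at the start of the episode above 0.02 m).
It also fails if it takes over 72 s, if anything falls off the work surface, if the arm or the gripper's body presses on something with over 40 N, if the wrist force passes 120 N, or if a joint passes its speed limit or range.

ROBOT

A 7-joint arm with a two-finger parallel gripper is mounted at the origin on the work surface. World frame = base frame: x ahead of the robot, y to its left, z up, the work surface at z = 0. Lengths are in m, angles in rad, forces in N, time in s.
With the tool pointing down it reaches from about 0.425 to 0.925 m from the base axis. Payload 6.8 kg.
Tool frame: the origin (TCP) lies at the very end of the fingers, on their centre line; the grasp point (between the pads) lies 19 mm behind it; z points along the fingers, y is the line along which they close (so a half turn about z gives the same grasp; the last joint's range is limited). The gripper opens to 85 mm and grips with 20 to 120 N. Pads are 22 mm wide; open, the fingers measure 114 mm over their backs; the gripper's body (76 mm by 85 mm) begins 54 mm behind the grasp point. The pads swing forward as they close: fully open they stand 13 mm farther back than shut.
Start: joints at [-1.282, 0.477, 0.022, 1.555, -0.011, 1.109, -0.083], TCP at [0.261, 0.623, 0.231] pointing down, gripper open.
Joint ranges: [-2.96, 2.96], [-0.34, 2.1], [-1.41, 1.46], [0.24, 2.44], [-1.37, 4.51], [0.17, 1.92], [-2.96, 2.96]. Speed limits (rad/s): [2.39, 2.39, 3.14, 3.14, 3.14, 3.14, 3.14].

INTERFACE

Orientations are given as a unit quaternion [w, x, y, z].
In Python, from station import bot gives the robot as it stands. The module is installed in compiled form; this text tells all that it offers.
- The arm moves only by the shell command python3 -m jog 'ROWS' [OPENING] [FORCE]. ROWS is JSON, a list of rows, each a list of 4 numbers: the shift along the tool's x, y, z in cm, then the turn about the tool's z in rad. In form: [[x, y, z, spin], ...]. A call has 1 to 20 rows; each row is the pose to reach, as a shift and turn from the pose commanded when the call began, along the tool's axes at that moment; what a row does not reach only later rows make up. A row lasts 1/12 s, in which the tool goes at most 41.7 mm and 7.16 degrees, less where a joint would pass 70% of its speed; a pose out of reach is approached as far as the arm can. A call with a gripper value outside its range is refused whole. OPENING is the closure, from -1 (fully open) to 1 (shut), set as the call begins (- or left out, the last holds). The fingers move at their own pace and stop on an object; FORCE is the grip in N (left out, the last holds). Time passes only in rows, so rows that repeat a pose let the fingers close. It gives the time, the measured TCP pose, the force, the opening and the grip force at its end, in the units of the state.
- bot.get_obs(): the state, without advancing time (a new reading comes with each control period).
- bot.read_camera(name): name is "scene" or "side" or "wrist"; returns a dict with "pixels" (420x560x3 uint8, red, green, blue), "depth" (420x560 float32, m along the optical axis (not along the pixel's ray), 0 where there is no reading), "fovy" (degrees; the focal length in pixels is half the picture's height over the tangent of half this angle, whatever the lens; pixels are square), "cx", "cy" (the principal point, pixels), "distortion" ([k1, k2, p1, p2, k3] as OpenCV has them; the pictures are not rectified), "pose" (4x4, takes a point from camera to world coordinates). Camera axes: x right, y down, z forward; pixel columns grow to the right and rows downward; lengths in m; the calibration is good to about 2 mm. A picture is of the moment at which its call begins.
- bot.hand_in(): hands the job in; it is judged then, once.
The state is a dict: "t": time; "q": joint angles; "joint_vel": joint speeds; "joint_torque": joint torques, N m; "eef_pos": TCP position; "tool_rot": TCP orientation; "contact_force": force on the tool from outside, world axes, zero at the start; "torque": the same for the moment, N m; "gripper_width": opening from 0.0 (shut) to 1.0 (fully open); "grasp_force": force on a finger pad.
Only numpy, scipy, OpenCV 4.12 (cv2) and the standard library are available. Lean on these libraries where they do the work, as an engineer would, in place of code of your own. Each camera call takes 0.05 s, during which the arm holds its last target. There are 200 camera calls.

## Working session

There is one attempt and no reset: what is moved stays moved. The work goes in short steps, Python scripts to look and compute and a shell command to move; the robot and the scene stay as the last step left them, time stands still between calls to the robot, and variables do not carry over. Pictures are saved under pics/ and viewed, at most 10 in all, crops included, and the job is handed in when it is done.

```bash
mkdir -p pics
cat > h.py <<'E'
import numpy as np, cv2
from station import bot
from scipy.spatial.transform import Rotation as R
def cam(n):
    c=bot.read_camera(n); f=210/np.tan(np.radians(c['fovy'])/2)
    c['K']=np.array([[f,0,c['cx']],[0,f,c['cy']],[0,0,1]]); c['D']=np.array(c['distortion'],float); c['pose']=np.array(c['pose'])
    return c
def cloud(c):
    h,w=c['depth'].shape
    u,v=np.meshgrid(np.arange(w),np.arange(h))
    p=cv2.undistortPoints(np.stack([u,v],-1).reshape(-1,1,2).astype(float),c['K'],c['D']).reshape(h,w,2)
    d=c['depth'][...,None]
    P=np.concatenate([p*d,d],-1)@c['pose'][:3,:3].T+c['pose'][:3,3]
    P[c['depth']==0]=np.nan
    return P
def rot(): 
    q=bot.get_obs()['tool_rot']; return R.from_quat([q[1],q[2],q[3],q[0]])
def save(c,n): cv2.imwrite('pics/'+n+'.png',c['pixels'][...,::-1])
E
python3 - <<'E'
from h import *
o=bot.get_obs(); print(o); print(rot().as_matrix().round(3))
for n in ('scene','side','wrist'):
    c=cam(n); save(c,n+'0'); print(n,c['fovy'],c['distortion'],c['pose'].round(3).tolist())
E
python3 -c "
import cv2,numpy as np
" ; ls pics
```

```text
{'t': 0.0, 'q': array([-1.28207952,  0.47781321,  0.02236611,  1.55644842, -0.01148711,
        1.10928728, -0.0830863 ]), 'joint_vel': array([-7.86876325e-04,  1.68450264e-04, -8.40423318e-04, -1.32364277e-03,
       -5.13906065e-05, -1.21726811e-03, -1.14669334e-03]), 'joint_torque': array([-6.01604224e-04, -5.96457911e+01,  1.60777163e+00, -2.81202418e+01,
        1.24399335e-02,  9.17419209e-03, -1.58354209e-05]), 'eef_pos': array([0.26068227, 0.62199509, 0.23031872]), 'tool_rot': array([-1.01079811e-04,  1.97100474e-01,  9.80382868e-01, -9.08249329e-04]), 'contact_force': array([0.09622541, 0.07066435, 0.0525934 ]), 'torque': array([-0.02681018,  0.01925744,  0.01727831]), 'grasp_force': 0.0, 'gripper_width': 1.0012408125877472}
[[-0.922  0.386 -0.001]
 [ 0.386  0.922 -0.002]
 [-0.    -0.002 -1.   ]]
scene 50.95862172089742 [0.0410857 0.        0.        0.        0.       ] [[0.246, 0.84, -0.484, 1.044], [0.969, -0.206, 0.134, -0.102], [0.013, -0.502, -0.865, 0.957], [0.0, 0.0, 0.0, 1.0]]
side 43.61550492217726 [-0.19339276  0.          0.          0.          0.        ] [[0.926, -0.275, 0.26, 0.271], [-0.378, -0.704, 0.602, -0.656], [0.017, -0.655, -0.755, 0.938], [0.0, 0.0, 0.0, 1.0]]
wrist 65.54717340500467 [-0.0585052  0.         0.         0.         0.       ] [[0.387, 0.875, 0.292, 0.186], [0.922, -0.367, -0.124, 0.653], [-0.001, 0.317, -0.948, 0.373], [0.0, 0.0, 0.0, 1.0]]
scene0.png
side0.png
wrist0.png
```

View pics/scene0.png

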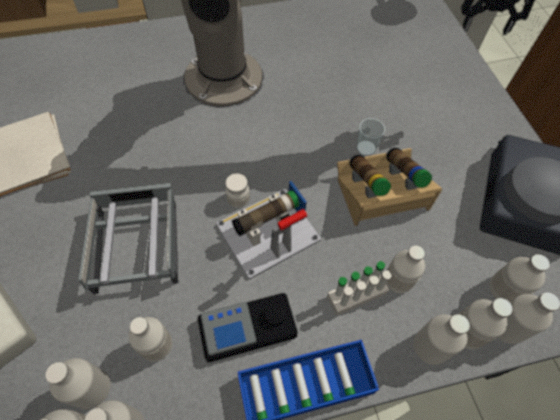

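View pics/side0.png

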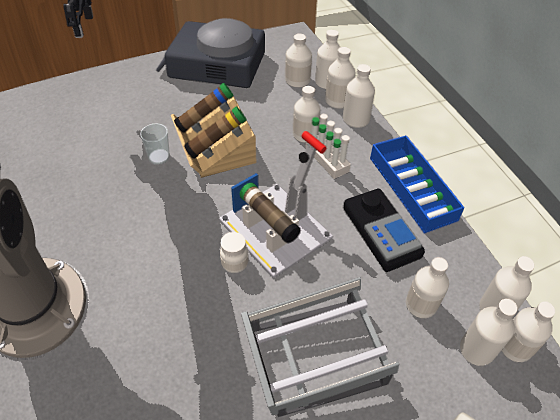

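Scene view: robot base (225,80), roll rack (130,240), cradle with white-band core (265,215) and red handle (292,219), stand with yellow core (375,180) and blue core (410,165), beaker (370,135), jar (237,187). Side view: rack (320,345), cradle (275,220), red handle (313,141), stand (215,130); yellow is the lower-right core.

```bash
cat > m.py <<'E'
from h import *
def masks(c):
    h=cv2.cvtColor(c['pixels'],cv2.COLOR_RGB2HSV); H,S,V=h[...,0],h[...,1],h[...,2]
    return dict(red=((H<6)|(H>174))&(S>170)&(V>90),green=(H>50)&(H<80)&(S>120)&(V>40),yellow=(H>22)&(H<32)&(S>190)&(V>110),blue=(H>100)&(H<125)&(S>120)&(V>40))
if __name__=='__main__':
  for n in('scene','side'):
    c=cam(n);P=cloud(c);np.save('P_'+n,P)
    for k,m in masks(c).items():
        m=m&(P[...,2]>.01)&(P[...,0]<.9)&(abs(P[...,1])<.6)
        N,L,st,ce=cv2.connectedComponentsWithStats(m.astype(np.uint8))
        for i in range(1,N):
            if st[i,4]>=12:
                p=P[L==i]; print(n,k,st[i,4],ce[i].round(0),'mean',np.nanmean(p,0).round(3),'min',np.nanpercentile(p,3,0).round(3),'max',np.nanpercentile(p,97,0).round(3))
E
python3 m.py
cat > top.py <<'E'
from h import *
# ortho height map 0.2..0.9 x, -0.45..0.45 y at 2mm; rows=x, cols=y
H=np.zeros((300,450),np.float32)
for n in('scene','side'):
    P=np.load(f'P_{n}.npy').reshape(-1,3); P=P[~np.isnan(P[:,0])]
    i=((P[:,0]-.25)/.002).astype(int); j=((P[:,1]+.45)/.002).astype(int)
    k=(i>=0)&(i<300)&(j>=0)&(j<450); np.maximum.at(H,(i[k],j[k]),P[k,2])
np.save('H',H)
im=cv2.applyColorMap(np.clip(H/0.2*255,0,255).astype(np.uint8),cv2.COLORMAP_JET)
cv2.imwrite('pics/top.png',cv2.resize(im,(750,500),interpolation=cv2.INTER_NEAREST))
E
python3 top.py
```

```text
scene red 234 [291. 219.] mean [0.642 0.035 0.213] min [0.622 0.008 0.189] max [0.657 0.062 0.222]
scene green 230 [421. 178.] mean [0.564 0.366 0.13 ] min [0.552 0.349 0.115] max [0.574 0.384 0.146]
scene green 235 [381. 186.] mean [0.563 0.267 0.131] min [0.55  0.251 0.116] max [0.574 0.285 0.145]
scene green 84 [294. 198.] mean [0.519 0.079 0.085] min [0.499 0.071 0.072] max [0.535 0.086 0.092]
scene green 49 [380. 265.] mean [0.736 0.206 0.105] min [0.728 0.2   0.1  ] max [0.743 0.214 0.108]
scene green 47 [368. 271.] mean [0.741 0.177 0.105] min [0.733 0.171 0.102] max [0.747 0.184 0.108]
scene green 46 [355. 276.] mean [0.745 0.147 0.105] min [0.738 0.141 0.101] max [0.753 0.154 0.108]
scene green 46 [342. 281.] mean [0.751 0.117 0.105] min [0.744 0.111 0.101] max [0.757 0.123 0.108]
scene blue 54 [413. 171.] mean [0.539 0.358 0.126] min [0.531 0.35  0.111] max [0.548 0.372 0.135]
scene blue 128 [298. 196.] mean [0.516 0.089 0.086] min [0.484 0.078 0.041] max [0.543 0.097 0.097]
scene blue 21 [238. 310.] mean [ 0.738 -0.102  0.046] min [ 0.734 -0.106  0.041] max [ 0.743 -0.097 
[... 1784 characters left out ...]
-0.011  0.034] min [ 0.858 -0.129  0.011] max [0.895 0.128 0.053]
side blue 358 [241. 192.] mean [0.499 0.083 0.07 ] min [0.477 0.075 0.022] max [0.54  0.096 0.098]
side blue 445 [400. 232.] mean [ 0.785 -0.13   0.047] min [ 0.764 -0.157  0.044] max [ 0.806 -0.101  0.05 ]
side blue 21 [375. 228.] mean [ 0.739 -0.1    0.047] min [ 0.734 -0.106  0.044] max [ 0.745 -0.094  0.049]
side blue 20 [380. 235.] mean [ 0.74  -0.121  0.047] min [ 0.735 -0.126  0.044] max [ 0.746 -0.115  0.049]
side blue 20 [384. 241.] mean [ 0.74  -0.14   0.047] min [ 0.736 -0.146  0.044] max [ 0.746 -0.134  0.051]
side blue 21 [389. 248.] mean [ 0.74  -0.161  0.048] min [ 0.736 -0.166  0.045] max [ 0.745 -0.157  0.051]
```

View pics/top.png

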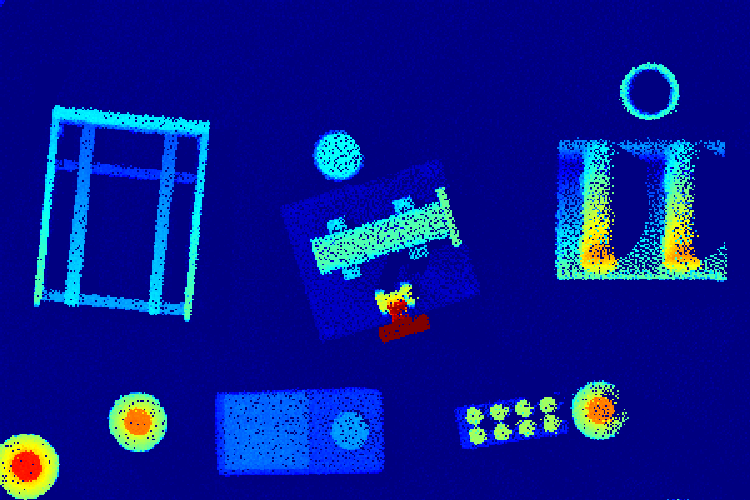

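Height map: rack rails at (80,215),(165,220) with the stop at the top (robot side); cradle core (380,240), handle (405,328), stand cores (597,205),(680,205), jar (338,155), beaker (650,90).

```bash
cat > fit.py <<'E'
from h import *
from scipy.optimize import least_squares
A=np.vstack([np.load(f'P_{n}.npy').reshape(-1,3) for n in('scene','side')]); A=A[~np.isnan(A[:,0])]
def cyl(c0,d0,A,half=.062,r=.02,it=4,tol=.006):
    c,d=np.array(c0,float),np.array(d0,float)/np.linalg.norm(d0)
    for _ in range(it):
        v=A-c; s=v@d; w=np.linalg.norm(v-np.outer(s,d),axis=1)
        k=(abs(s)<half)&(abs(w-r)<tol)
        p=A[k]; u=np.linalg.svd(d[None])[2][1:]
        def f(x):
            dd=d+x[2:]@u; dd/=np.linalg.norm(dd); v=p-(c+x[:2]@u); return np.linalg.norm(v-np.outer(v@dd,dd),axis=1)-r
        x=least_squares(f,np.zeros(4),loss='soft_l1',f_scale=.001).x
        c=c+x[:2]@u; d=d+x[2:]@u; d/=np.linalg.norm(d)
    v=A-c; s=v@d; w=np.linalg.norm(v-np.outer(s,d),axis=1); k=abs(w-.0205)<.003
    q=s[k&(abs(s)<.1)]
    return c,d,q,k.sum(),np.std(f(x*0))
if __name__=='__main__':
    for nm,c0,d0 in(('done',[.53,.01,.0703],[-.25,.97,0]),('next',[.5,.267,.087],[.87,0,.5]),('spare',[.5,.367,.087],[.87,0,.5])):
        c,d,q,n,sd=cyl(c0,d0,A)
        h=np.histogram(q,bins=np.arange(-.1,.101,.004))[0]
        print(nm,c.round(4),d.round(4),n,sd.round(4),'ends',np.percentile(q,[.5,99.5]).round(4)); print(h)
    # rack: rails
    B=A[(A[:,0]>.36)&(A[:,0]<.64)&(A[:,1]>-.42)&(A[:,1]<-.19)&(A[:,2]>.025)]
    for x in np.arange(.37,.64,.02):
        k=abs(B[:,0]-x)<.002; s=B[k]
        hs=[]
        for y in np.arange(-.42,-.19,.006):
            j=abs(s[:,1]-y)<.003
            hs.append(int(1000*np.percentile(s[j,2],80)) if j.sum()>1 else 0)
        print(round(x,3),hs)
E
python3 fit.py
```

```text
done [0.5335 0.0109 0.0705] [-0.2915  0.9566  0.0044] 3388 0.0018 ends [-0.0852  0.0791]
[ 0  0  0 49 60 61 61 51 66 62 65 62 64 60 57 63 66 58 57 54 51 54 56 56
 54 55 51 54 53 53 55 63 52 62 57 62 56 49 51 55 64 49 56 33 66  4  2  0
  0  0]
next [0.4987 0.2717 0.0892] [ 0.8688 -0.0086  0.4951] 1996 0.0018 ends [-0.0825  0.08  ]
[ 0  0  1  6 20 37 35 47 48 37 34 39 38 36 43 38 42 35 39 41 37 43 35 37
 38 39 39 44 43 38 37 42 43 45 40 46 39 48 47 38 34 37 46 47 94  9  0  0
  0  0]
spare [0.4991 0.3708 0.0886] [ 0.8645 -0.0079  0.5025] 1717 0.0019 ends [-0.0836  0.0798]
[ 0  0  0  7 21 37 39 48 40 32 34 36 36 44 36 40 36 40 40 32 38 33 32 34
 34 36 34 44 35 29 41 34 33 39 38 42 41 46 53 41 31 35 40 49 91  7  0  0
  0  0]
0.37 [0, 0, 0, 0, 0, 0, 0, 0, 0, 0, 0, 0, 0, 0, 0, 0, 0, 0, 0, 0, 0, 0, 0, 0, 0, 0, 0, 0, 0, 0, 0, 0, 0, 0, 0, 0, 0, 0, 0]
0.39 [0, 0, 0, 0, 0, 0, 70, 72, 70, 71, 72, 72, 72, 73, 72, 72, 73, 72, 73, 72, 72, 71, 72, 72, 72, 71, 70, 71, 70, 69, 0, 69, 0, 0, 0, 0, 0, 0, 0]
0.41 [0, 0, 0, 0, 0, 60, 63, 36, 0, 0, 0, 39, 43, 43, 42, 0, 0, 0, 0, 0, 0, 0, 0, 0, 37, 43, 33, 44
[... 843 characters left out ...]
 75, 77, 0, 0, 0, 0]
0.55 [0, 0, 0, 84, 82, 0, 0, 0, 0, 59, 62, 62, 59, 0, 0, 0, 0, 0, 0, 0, 0, 0, 0, 0, 0, 0, 61, 60, 60, 0, 0, 0, 0, 80, 81, 0, 0, 0, 0]
0.57 [0, 0, 56, 86, 85, 0, 0, 0, 0, 64, 65, 65, 0, 0, 0, 0, 0, 0, 0, 0, 0, 0, 0, 0, 0, 60, 63, 64, 61, 0, 0, 0, 0, 82, 84, 0, 0, 0, 0]
0.59 [0, 0, 88, 89, 0, 0, 0, 0, 66, 68, 69, 67, 0, 0, 0, 0, 0, 0, 0, 0, 0, 0, 0, 0, 0, 67, 66, 65, 0, 0, 0, 0, 83, 86, 86, 0, 0, 0, 0]
0.61 [0, 0, 90, 83, 48, 57, 57, 56, 69, 71, 71, 63, 58, 57, 57, 58, 57, 58, 56, 57, 57, 57, 57, 56, 49, 70, 68, 68, 0, 0, 0, 0, 86, 90, 0, 0, 0, 0, 0]
0.63 [0, 0, 0, 0, 0, 0, 0, 0, 0, 0, 0, 0, 0, 0, 0, 0, 0, 0, 0, 0, 0, 0, 0, 0, 0, 0, 0, 0, 0, 0, 0, 0, 89, 85, 0, 0, 0, 0, 0]
```

```bash
cat > fit2.py <<'E'
from fit import *
from m import masks
c,d,q,_,_=cyl([.53,.01,.0703],[-.25,.97,0],A); d[2]=0; d/=np.linalg.norm(d); ex=np.array([d[1],-d[0],0])
print('psi',np.arctan2(-d[0],d[1]))
# cap colours along axis / plate, from the side picture
for n in('side','scene'):
    cc=cam(n);P=cloud(cc);M=masks(cc)
    for k in('blue','green'):
        p=P[M[k]]; v=p-c; k2=(abs(v@ex)<.06)&(abs(v@d)<.12); s=(v@d)[k2]; print(n,k,k2.sum(),np.percentile(s,[3,25,50,75,97]).round(4))
v=A-c; X,Y=v@ex,v@d
# V-block tops (z~.068) away from tube
k=(abs(A[:,2]-.068)<.004)&(abs(X)>.024)&(abs(X)<.04)&(abs(Y)<.075)
print('Vtop hist',np.histogram(Y[k],bins=np.arange(-.072,.073,.004))[0], np.percentile(X[k],[2,98]).round(4))
k=(A[:,2]>.008)&(A[:,2]<.016)&(abs(X)<.15)&(abs(Y)<.14)
print('base ext',np.percentile(X[k],[1,99]).round(4),np.percentile(Y[k],[1,99]).round(4))
# rack
B=A[(A[:,0]>.42)&(A[:,0]<.61)&(A[:,1]>-.42)&(A[:,1]<-.19)]
ax=np.array([1,-.1]);
for it in range(5):
    ax=ax/np.linalg.norm(ax); ay=np.array([-ax[1],ax[0]])
    if it==0: y0=np.array([.5,-.303])
    r=(B[:,:2]-y0); xx=r@ax; yy=r@ay; z=.055+np.tan(np.radians(8))*xx
    kk=abs(B[:,2]-z)<.006
    f=[]
    for s in(-1,1):
        j=kk&(abs(yy-s*.05)<.012); f.append(np.polyfit(xx[j],yy[j],1))
        if it==4: g=np.polyfit(xx[j],B[j,2],1); print('rail',s,j.sum(),f[-1].round(4),'z0,slope',g[1].round(4),np.degrees(np.arctan(g[0])).round(2))
    m=(f[0]+f[1])/2; y0=y0+ay*m[1]; ax=ax+ay*m[0]
print('rack ax',ax,np.arctan2(ax[1],ax[0]),'line pt',y0)
r=A[:,:2]-y0; xx=r@ax; yy=r@ay; j=(abs(yy)<.08)&(abs(A[:,2]-.072)<.006)&(xx<-.08)&(xx>-.16); print('stop x',np.percentile(xx[j],[2,50,98]).round(4))
j=(abs(yy)<.055)&(abs(yy)>.045)&(A[:,2]>.03); print('rail ext',np.percentile(xx[j&(abs(xx)<.15)],[1,99]))
j=(abs(A[:,2]-.077-np.tan(.1396)*xx)<.006)&(abs(abs(yy)-.09)<.02)&(abs(xx)<.09); print('guides',np.percentile(yy[j&(yy<0)],[2,98]).round(4),np.percentile(yy[j&(yy>0)],[2,98]).round(4))
E
python3 fit2.py
```

```text
psi 0.2957801533687856
side blue 361 [0.0758 0.0776 0.0786 0.0799 0.0841]
side green 97 [0.0605 0.0651 0.0682 0.0713 0.0749]
scene blue 128 [0.0775 0.0784 0.0792 0.0809 0.0838]
scene green 88 [0.063  0.0659 0.0691 0.0725 0.078 ]
Vtop hist [ 0  0 13 40 34 24 26 34  2  0  0  0  0  0  0  0  0  0  0  0  0  0  0 10
 29 24 20 16 21  5  0  0  0  0  0  0] [-0.0362  0.036 ]
base ext [-0.0871  0.0989] [-0.1081  0.0883]
rail -1 1386 [-0.0008 -0.0496] z0,slope 0.0536 8.03
rail 1 1177 [0.0008 0.0496] z0,slope 0.0536 7.87
rack ax [ 0.99474603 -0.10237351] -0.10255317539115878 line pt [ 0.49994511 -0.3035489 ]
stop x [-0.1134 -0.1064 -0.0999]
rail ext [-0.11096758  0.12033623]
guides [-0.094  -0.0861] [0.0858 0.0943]
```

```bash
cat > go.py <<'E'
# usage: go.py x y z yaw(tool y angle): shift in tool axes (cm) and spin to reach it from the measured pose
import sys; from h import *
t=np.array([float(a) for a in sys.argv[1:4]]); M=rot().as_matrix(); p=bot.get_obs()['eef_pos']
y=np.arctan2(M[1,1],M[0,1]); s=(y-float(sys.argv[4])+np.pi)%(2*np.pi)-np.pi
d=M.T@(t-p); print((d*100).round(2),'spin',round(s,3),'rows>=',int(np.ceil(max(np.linalg.norm(d)/.0417,abs(s)/.125))),'q',bot.get_obs()['q'].round(2),'F',bot.get_obs()['contact_force'].round(1))
E
python3 go.py .5344 .0080 .200 .2958
```

```text
[-48.98 -46.1    3.13] spin 0.878 rows>= 17 q [-1.28  0.48  0.02  1.56 -0.01  1.11 -0.08] F [-0.8 -0.3  0.2]
```

```bash
python3 -m jog '[[-10,-10,-1,0.1],[-25,-23,0,0.4],[-25,-23,0,0.4],[-25,-23,0,0.4],[-25,-23,0,0.4],[-25,-23,0,0.4],[-25,-23,0,0.4],[-49,-46.1,0,0.878],[-49,-46.1,0,0.878],[-49,-46.1,0,0.878],[-49,-46.1,0,0.878],[-49,-46.1,0,0.878],[-49,-46.1,0,0.878],[-49,-46.1,0,0.878],[-49,-46.1,0,0.878],[-49,-46.1,0,0.878],[-49,-46.1,0,0.878],[-49,-46.1,0,0.878]]' -0.55 60
python3 - <<'E'
from h import *
c=cam('wrist');save(c,'w1')
E
python3 go.py .5344 .0080 .050 .2958
```

```text
t: 1.85
eef_pos: [0.5354, 0.0042, 0.2316]
tool_rot: [0.001, 0.598, 0.802, -0.0]
contact_force: [-0.9, 0.8, -0.7]
gripper_width: 0.775
grasp_force: 0.0
[ 0.1  -0.   18.13] spin -0.003 rows>= 5 q [-0.53  0.26  0.49  1.92 -0.14  1.    0.31] F [ 0.2  0.7 -0.1]
```

View pics/w1.png

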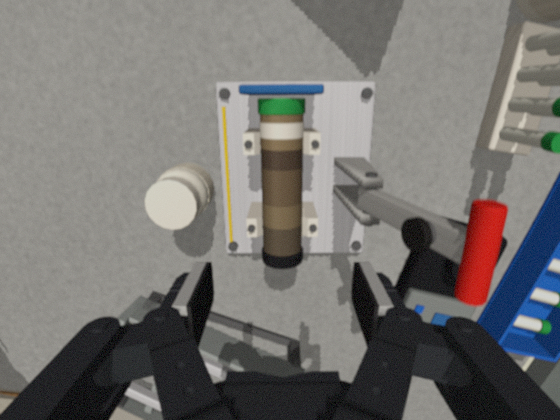

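Wrist view: core (282,180) runs straight up the picture, centred between the fingers (200 and 365); the jar (180,200) and clamp (380,205) are clear of the fingers' path.

```bash
python3 -m jog '[[0.1,0,3,0],[0.1,0,7,0],[0.1,0,11,0],[0.1,0,14,0],[0.1,0,16,0],[0.1,0,17.2,0],[0.1,0,18.1,0],[0.1,0,18.1,0]]'
python3 -m jog '[[0,0,0,0],[0,0,0,0],[0,0,0,0],[0,0,0,0],[0,0,0,0],[0,0,0,0]]' 1 60
python3 -m jog '[[0,0,-0.5,0],[0,0,-1.5,0],[0,0,-3,0],[0,0,-5,0],[0,0,-7,0],[0,0,-9,0],[0,0,-9,0]]'; python3 go.py .5547 -.3092 .15 -.1026
```

```text
t: 2.57
eef_pos: [0.5326, 0.01, 0.049]
tool_rot: [-0.002, 0.594, 0.804, -0.001]
contact_force: [-3.4, -0.3, -1.5]
gripper_width: 0.776
grasp_force: 0.0
t: 3.07
eef_pos: [0.5335, 0.0089, 0.0517]
tool_rot: [-0.001, 0.595, 0.804, 0.0]
contact_force: [-7.1, -0.6, 8.0]
gripper_width: 0.45
grasp_force: 59.3
t: 3.65
eef_pos: [0.5376, 0.0091, 0.1449]
tool_rot: [0.003, 0.595, 0.804, 0.003]
contact_force: [1.3, -0.1, -4.3]
gripper_width: 0.449
grasp_force: 61.1
[-30.95  -7.63  -0.54] spin 0.398 rows>= 8 q [-0.5   0.38  0.45  2.   -0.23  0.81  0.38] F [ 1.3 -0.1 -4.3]
```

```bash
python3 -m jog '[[-2,-0.5,0,0.03],[-5,-1.2,0,0.08],[-9,-2,0,0.13],[-13,-3,0,0.18],[-17,-4,0,0.24],[-21,-5,0,0.3],[-25,-6,0,0.35],[-28,-7,0,0.38],[-30,-7.4,0,0.395],[-31,-7.6,-0.5,0.398],[-31,-7.6,-0.5,0.398],[-31,-7.6,-0.5,0.398],[-31,-7.6,-0.5,0.398]]'; python3 go.py .5547 -.3092 .067 -.1026
cat > held.py <<'E'
# fit the held/laid core: held.py x y z dx dy dz, prints middle from end caps
import sys; from fit import *
a=[float(v) for v in sys.argv[1:]]; 
A=[]
for n in('scene','side'): A.append(cloud(cam(n)).reshape(-1,3))
A=np.vstack(A); A=A[~np.isnan(A[:,0])]; A=A[np.linalg.norm(A-np.array(a[:3]),axis=1)<.12]
c,d,q,n,sd=cyl(a[:3],a[3:],A,tol=.008); print('c',c.round(4),'d',d.round(4),n,sd.round(4)); print(np.histogram(q,bins=np.arange(-.1,.101,.004))[0])
E
python3 held.py .5547 -.3092 .166 .1 .99 0
```

```text
t: 4.73
eef_pos: [0.5526, -0.3071, 0.1448]
tool_rot: [-0.001, 0.741, 0.671, 0.001]
contact_force: [-0.3, 0.7, -4.6]
gripper_width: 0.451
grasp_force: 60.9
[-0.2   0.23  7.78] spin 0.003 rows>= 2 q [ 0.    0.55  0.56  1.77 -0.36  0.92  0.62] F [-0.3  0.7 -4.6]
c [ 0.5524 -0.309   0.1635] d [ 0.0989  0.9951 -0.0035] 2511 0.0018
[  0   0   0   0  47 117 111 108  88  88  98  91  97  95  94  91  69  72
  55  62  53  50  55  65  45  30  25  35  43  37  37  38  38  38  44  36
  40  37  37  47  53  71  55  61  58   0   0   0   0   0]
```

```bash
python3 -m jog '[[0,0,2,0],[0,0,4,0],[0,0,5.5,0],[0,0,6.7,0],[0,0,7.5,0],[0,0,7.9,0],[0,0,8.0,0],[0,0,8.0,0]]'; python3 held.py .5547 -.3092 .083 .1 .99 0
```

```text
t: 5.5
eef_pos: [0.5524, -0.3098, 0.0656]
tool_rot: [0.0, 0.742, 0.67, 0.0]
contact_force: [0.4, -0.3, -4.2]
gripper_width: 0.45
grasp_force: 61.1
c [ 0.5523 -0.309   0.0843] d [ 0.0996  0.9949 -0.0126] 2296 0.0021
[  0  40  23  20 107  86  98  77  76  87  78  77  82  90  89  76  56  62
  45  47  46  45  61  41  24  22  18  36  34  30  33  28  35  34  32  30
  31  37  51  48  49  56  45  64   3   0   9  19  19   0]
```

```bash
python3 -m jog '[[0,0,0.1,0],[0,0,0.2,0],[0,0,0.2,0],[0,0,0.2,0]]';python3 -m jog '[[0,0,0.1,0],[0,0,0.1,0],[0,0,0.1,0]]'
```

```text
t: 5.93
eef_pos: [0.5521, -0.3097, 0.0634]
tool_rot: [0.0, 0.742, 0.67, 0.0]
contact_force: [-0.1, -0.6, -4.1]
gripper_width: 0.453
grasp_force: 61.1
t: 6.18
eef_pos: [0.5522, -0.3099, 0.0626]
tool_rot: [0.0, 0.742, 0.67, 0.0]
contact_force: [-0.3, 0.4, -2.2]
gripper_width: 0.446
grasp_force: 61.4
```

```bash
python3 -m jog '[[0,0,0,0],[0,0,0,0],[0,0,-2.5,0],[0,0,-6.5,0],[0,0,-10.5,0],[0,0,-12,0],[0,0,-12,0],[0,0,-12,0],[0,0,-12,0],[0,0,-12,0],[0,0,-12,0],[0,0,-12,0]]' -0.7; python3 held.py .419 -.295 .063 .1 .99 0; python3 go.py .4987 .2717 .25 -1.58
```

```text
t: 7.18
eef_pos: [0.5515, -0.3094, 0.1811]
tool_rot: [-0.001, 0.742, 0.67, -0.0]
contact_force: [-0.2, 0.5, -0.1]
gripper_width: 0.855
grasp_force: 0.0
c [ 0.4213 -0.2952  0.0633] d [0.094  0.9956 0.001 ] 2905 0.0024
[ 0 48 18  5 71 51 51 49 53 50 47 51 58 68 56 59 61 65 79 74 84 75 79 78
 75 79 70 75 79 72 75 65 83 65 75 72 71 78 74 66 74 80 76 76 18 12 27 22
 16  0]
[ 57.29 -11.21  -6.82] spin 1.478 rows>= 15 q [-0.01  0.51  0.59  1.74 -0.33  0.99  0.6 ] F [-0.1  0.1 -0. ]
```

```bash
python3 -m jog '[[2,0,-3,0],[5,-1,-6,0],[9,-2,-7,0.1],[13,-3,-7,0.2],[17,-4,-7,0.3],[21,-5,-7,0.4],[25,-5,-7,0.5],[29,-6,-7,0.6],[33,-7,-7,0.7],[37,-7,-7,0.8],[41,-8,-7,0.9],[45,-9,-7,1.0],[49,-10,-7,1.1],[53,-11,-7,1.2],[56,-11.2,-7,1.3],[57.3,-11.2,-7,1.4],[57.3,-11.2,-7,1.478],[57.3,-11.2,-7,1.478],[57.3,-11.2,-7,1.478],[57.3,-11.2,-7,1.478]]' -0.55
python3 go.py .5005 .2717 .15 -1.5807
python3 - <<'E'
from h import *
c=cam('wrist');save(c,'w2')
E
```

```text
t: 8.95
eef_pos: [0.4991, 0.2707, 0.2523]
tool_rot: [0.0, 1.0, -0.004, -0.0]
contact_force: [0.2, 0.1, -0.1]
gripper_width: 0.775
grasp_force: 0.0
[ 0.14 -0.1  10.23] spin 0.002 rows>= 3 q [-1.21  0.34  0.76  1.83 -0.27  1.07 -1.92] F [ 0.2  0.1 -0.1]
```

View pics/w2.png

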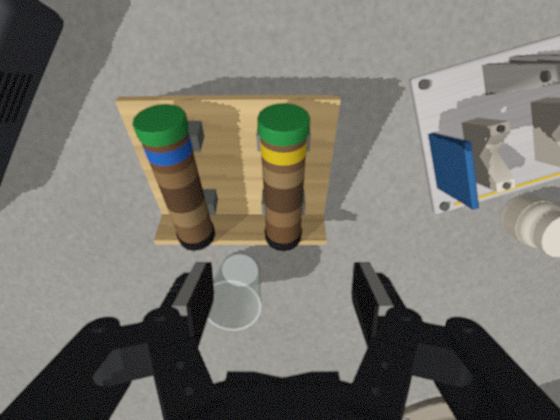

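Wrist view: yellow core centred at column 283 between the fingers; blue core at column 185, left finger well clear of it; empty V-blocks at (490,150).

```bash
python3 -m jog '[[0.14,-0.1,3,0],[0.14,-0.1,7,0],[0.14,-0.1,10,0],[0.14,-0.1,13,0],[0.14,-0.1,15,0],[0.14,-0.1,16.5,0],[0.14,-0.1,17.4,0],[0.14,-0.1,17.9,0],[0.14,-0.1,17.9,0]]'
python3 -m jog '[[0,0,0,0],[0,0,0,0],[0,0,0,0],[0,0,0,0],[0,0,0,0],[0,0,0,0]]' 1 60
```

```text
t: 9.75
eef_pos: [0.5004, 0.2722, 0.0729]
tool_rot: [0.0, 1.0, -0.005, -0.0]
contact_force: [-0.4, -0.2, -0.5]
gripper_width: 0.774
grasp_force: 0.0
t: 10.25
eef_pos: [0.5013, 0.2701, 0.0749]
tool_rot: [0.001, 1.0, -0.005, 0.001]
contact_force: [-1.9, -7.1, 8.8]
gripper_width: 0.449
grasp_force: 59.6
```

```bash
python3 -m jog '[[0,0,-0.5,0],[0,0,-1.5,0],[0,0,-3,0],[0,0,-5,0],[0,0,-8,0],[0,0,-12,0],[0,0,-16,0],[0,0,-18,0],[0,0,-18,0],[0,0,-18,0]]'
python3 held.py .5 .27 .27 .87 0 .5; python3 go.py .5361 .0023 .25 .2958
```

```text
t: 11.08
eef_pos: [0.5005, 0.2734, 0.2547]
tool_rot: [-0.001, 1.0, -0.004, 0.001]
contact_force: [-0.1, -0.2, -4.4]
gripper_width: 0.451
grasp_force: 61.3
c [0.5003 0.2742 0.2695] d [ 0.8674 -0.0107  0.4974] 1501 0.0023
[  0   0   0   7  32  35  39  47  35  41  33  32  32  30  33  32  28  32
  34  27  29  27  26  20  18  12   9  24  28  34  27  27  36  35  44  38
  53  55  49  53  42  54  57 128  27   0   0   0   0   0]
[ 3.93 27.01  0.22] spin -1.875 rows>= 16 q [-1.21  0.35  0.77  1.83 -0.27  1.08 -1.92] F [-0.1  0.8 -3.7]
```

```bash
python3 go.py .5355 .0042 .25 .2958; python3 -m jog '[[0.2,1,0,-0.08],[0.6,3,0,-0.2],[1,5,0,-0.32],[1.3,7,0,-0.44],[1.6,9,0,-0.56],[1.9,11,0,-0.68],[2.2,13,0,-0.8],[2.5,15,0,-0.92],[2.8,17,0,-1.04],[3,19,0,-1.16],[3.2,21,0,-1.28],[3.4,23,0,-1.4],[3.6,25,0,-1.52],[3.8,26,0,-1.62],[3.9,26.5,0,-1.72],[3.9,26.8,0.2,-1.8],[3.9,26.8,0.2,-1.85],[3.9,26.8,0.2,-1.875],[3.9,26.8,0.2,-1.875],[3.9,26.8,0.2,-1.875]]'; python3 go.py .5355 .0042 .125 .2958
```

```text
[ 3.87 26.82  0.22] spin -1.875 rows>= 16 q [-1.21  0.35  0.77  1.83 -0.27  1.08 -1.92] F [-0.1  0.8 -3.7]
t: 12.85
eef_pos: [0.5363, 0.0045, 0.2503]
tool_rot: [-0.001, 0.596, 0.803, -0.001]
contact_force: [0.3, 0.2, -3.1]
gripper_width: 0.449
grasp_force: 61.3
[-1.000e-02 -7.000e-02  1.253e+01] spin -0.002 rows>= 4 q [-0.56  0.25  0.52  1.89 -0.14  1.04  0.31] F [ 0.3  0.2 -3.1]
```

```bash
python3 -m jog '[[0,-0.07,2,0],[0,-0.07,5,0],[0,-0.07,8,0],[0,-0.07,11,0],[0,-0.07,13,0],[0,-0.07,14.3,0],[0,-0.07,15,0],[0,-0.07,15,0],[0,-0.07,15,0]]'
python3 held.py .5355 .0042 .115 -.25 .83 .5
python3 - <<'E'
from h import *
c=cam('side');cv2.imwrite('pics/s2.png',cv2.resize(c['pixels'][100:300,150:400,::-1],None,fx=2.4,fy=2.4))
E
```

```text
t: 13.6
eef_pos: [0.5365, 0.0042, 0.1015]
tool_rot: [0.0, 0.596, 0.803, -0.0]
contact_force: [-0.5, -0.3, -2.4]
gripper_width: 0.451
grasp_force: 61.1
c [0.5371 0.0042 0.1158] d [-0.2544  0.8282  0.4993] 1743 0.0021
[ 0  0  0  0 33 72 64 66 61 62 57 60 64 58 60 62 64 59 63 65 64 67 65 57
 55 45 29 22 22 10  7  3  0  1  9 14 14 21 25 28 32 49 46 57 31  0  0  0
  0  0]
```

View pics/s2.png

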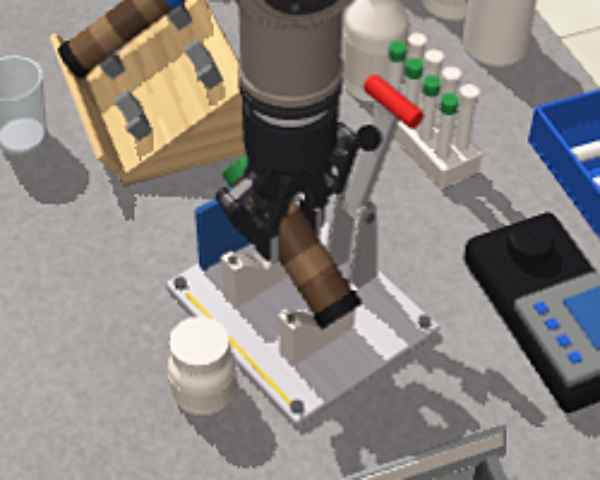

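Crop shows the core tilted in the fingers, black cap (340,305) just above and beyond the near V-block (305,325), green cap (237,168) above the blue plate.

```bash
python3 -m jog '[[0,-0.1,0.3,0],[0,-0.1,0.6,0],[0,-0.1,0.8,0],[0,-0.1,0.8,0]]' - 20; python3 -m jog '[[0,0,0.2,0],[0,0,0.4,0],[0,0,0.4,0]]';python3 -m jog '[[0,0,0.2,0],[0,0,0.4,0],[0,0,0.4,0]]'; python3 -m jog '[[0,0,0.2,0],[0,0,0.4,0],[0,0,0.4,0]]'; python3 held.py .5355 .0042 .105 -.25 .83 .5
```

```text
t: 14.08
eef_pos: [0.535, 0.0039, 0.0929]
tool_rot: [-0.0, 0.596, 0.803, -0.0]
contact_force: [0.0, 0.2, -3.1]
gripper_width: 0.449
grasp_force: 61.1
t: 14.33
eef_pos: [0.5354, 0.0033, 0.0892]
tool_rot: [0.0, 0.596, 0.803, -0.0]
contact_force: [-0.4, -1.9, -2.3]
gripper_width: 0.448
grasp_force: 61.3
t: 14.58
eef_pos: [0.5356, 0.0029, 0.0854]
tool_rot: [0.001, 0.596, 0.803, -0.0]
contact_force: [-1.6, -3.2, 3.2]
gripper_width: 0.448
grasp_force: 61.7
t: 14.83
eef_pos: [0.5353, 0.0041, 0.0814]
tool_rot: [-0.0, 0.595, 0.803, 0.0]
contact_force: [-1.7, -1.0, 5.0]
gripper_width: 0.448
grasp_force: 61.5
c [0.5346 0.0081 0.098 ] d [-0.2612  0.8642  0.43  ] 1720 0.0022
[ 0  0  1 60 62 61 62 61 69 66 64 66 63 67 59 55 56 64 61 60 58 63 59 47
 40 24 21 15  7  4  0  0  3 11 14 22 24 23 31 39 49 52 53  4  0  0  0  0
  0  0]
```

```bash
python3 -m jog '[[0,0,0,0],[0,0,0.2,0],[0,0,0.4,0],[0,0,0.6,0],[0,0,0.8,0],[0,0,0.8,0]]' 1 20;python3 -m jog '[[0,0,0.2,0],[0,0,0.4,0],[0,0,0.6,0],[0,0,0.6,0]]'; python3 -m jog '[[0,0,0.2,0],[0,0,0.4,0],[0,0,0.4,0]]'; python3 held.py .5363 .002 .075 -.28 .93 .2
```

```text
t: 15.43
eef_pos: [0.5351, 0.005, 0.0733]
tool_rot: [-0.001, 0.595, 0.804, 0.0]
contact_force: [-2.3, 1.3, 6.2]
gripper_width: 0.449
grasp_force: 61.7
t: 15.77
eef_pos: [0.5349, 0.0056, 0.0672]
tool_rot: [-0.001, 0.595, 0.804, 0.0]
contact_force: [-3.2, 3.3, 6.4]
gripper_width: 0.449
grasp_force: 61.5
t: 16.02
eef_pos: [0.5346, 0.0061, 0.0631]
tool_rot: [-0.001, 0.595, 0.804, 0.0]
contact_force: [-3.6, 4.4, 5.1]
gripper_width: 0.447
grasp_force: 61.6
c [0.5366 0.0014 0.0785] d [-0.2772  0.9456  0.1701] 1728 0.0025
[ 0  0  0  0  4 79 70 60 56 60 56 66 65 65 63 67 64 57 60 55 57 55 58 64
 55 41 21 18 10  7  5  1  0  0  8 17 20 25 27 20 29 43 46 55 49  4 12 21
  8  5]
```

```bash
python3 -m jog '[[0,0,0.2,0],[0,0,0.4,0],[0,0,0.5,0],[0,0,0.5,0]]'; python3 -m jog '[[0,0,0.1,0],[0,0,0.2,0],[0,0,0.2,0]]';  python3 held.py .5363 .002 .072 -.28 .95 .05
```

```text
t: 16.45
eef_pos: [0.5345, 0.0066, 0.0582]
tool_rot: [-0.002, 0.595, 0.804, 0.001]
contact_force: [-4.5, 5.9, 7.1]
gripper_width: 0.453
grasp_force: 62.0
t: 16.7
eef_pos: [0.5343, 0.0069, 0.0561]
tool_rot: [-0.002, 0.595, 0.804, 0.001]
contact_force: [-4.2, 6.4, 6.2]
gripper_width: 0.451
grasp_force: 62.1
c [0.5364 0.002  0.0726] d [-0.2848  0.9574  0.0484] 1767 0.0024
[ 0  0  0  0 11 92 63 69 47 63 57 65 64 64 58 58 68 60 49 62 57 59 54 63
 49 30 19 13  7  6  0  0  0  3  9 15 21 26 27 30 24 46 39 45 47  6 39 55
 27  1]
```

```bash
python3 -m jog '[[0,0,0.1,0],[0,0,0.2,0],[0,0,0.2,0]]'; python3 -m jog '[[0,0,0.1,0],[0,0,0.1,0]]';  python3 held.py .5363 .002 .0705 -.28 .95 .02
```

```text
t: 17.05
eef_pos: [0.5343, 0.0069, 0.0542]
tool_rot: [-0.002, 0.595, 0.804, 0.001]
contact_force: [-5.9, 6.4, 8.5]
gripper_width: 0.451
grasp_force: 62.5
t: 17.22
eef_pos: [0.5342, 0.007, 0.0535]
tool_rot: [-0.002, 0.595, 0.804, 0.001]
contact_force: [-5.8, 6.5, 10.7]
gripper_width: 0.447
grasp_force: 63.1
c [0.5363 0.002  0.0704] d [-0.2833  0.959   0.0042] 1708 0.0023
[ 0  0  0  0  7 95 62 63 51 61 57 63 76 58 58 64 58 60 58 56 53 58 51 68
 50 23 23  9  7  5  0  1  0  4 14 14 23 26 27 24 25 40 36 45 46  9 49 29
  2  0]
```

```bash
python3 -m jog '[[0,0,0,0],[0,0,0,0],[0,0,0,0],[0,0,0,0],[0,0,0,0],[0,0,0,0]]' -0.55; python3 -m jog '[[0,0,-2,0],[0,0,-5,0],[0,0,-9,0],[0,0,-13,0],[0,0,-17,0],[0,0,-18,0],[0,0,-18,0]]'; python3 held.py .5363 .002 .0705 -.29 .957 0
python3 - <<'E'
from h import *; from m import masks
c=cam('wrist');save(c,'w3')
for n in('scene','side'):
    k=cam(n);P=cloud(k);m=masks(k)['red']&(P[...,2]>.15);p=P[m];print(n,m.sum(),p.mean(0).round(4),np.percentile(p,[3,97],axis=0).round(3).tolist())
E
python3 go.py .70 .048 .235 .2958
```

```text
t: 17.82
eef_pos: [0.5349, 0.0036, 0.053]
tool_rot: [-0.0, 0.596, 0.803, -0.0]
contact_force: [-2.0, -0.9, -0.3]
gripper_width: 0.774
grasp_force: 0.0
t: 18.4
eef_pos: [0.5381, 0.0038, 0.2372]
tool_rot: [0.003, 0.596, 0.803, 0.003]
contact_force: [0.4, 0.3, -0.9]
gripper_width: 0.776
grasp_force: 0.0
c [0.536  0.0019 0.0705] d [-0.2905  0.9569  0.0036] 2395 0.0022
[ 0  0  0  0  9 90 57 60 52 62 53 63 63 68 61 65 62 58 54 57 54 56 58 48
 58 51 50 59 52 59 48 55 51 57 58 58 54 65 51 52 46 61 50 58 52  8 57 29
  5  1]
scene 226 [0.6444 0.0335 0.2171] [[0.625, 0.008, 0.193], [0.656, 0.061, 0.221]]
side 219 [0.64   0.0315 0.2186] [[0.629, 0.005, 0.211], [0.652, 0.06, 0.224]]
[-0.59 17.14 -0.39] spin -0.001 rows>= 5 q [-0.56  0.27  0.53  1.92 -0.16  1.    0.33] F [ 0.5  0.3 -0.5]
```

View pics/w3.png

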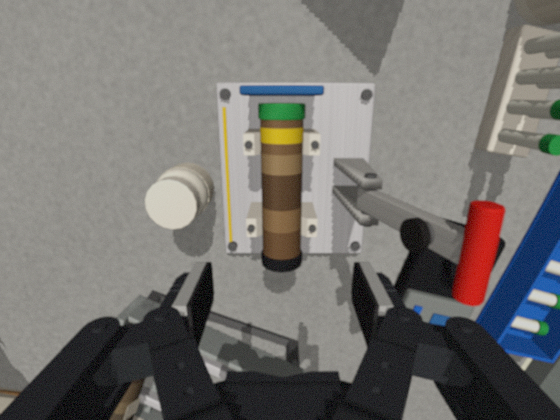

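Wrist view: yellow core seated in both blocks at (282,185), green cap (282,110) a few mm from the blue plate (282,90); handle at (478,253), still swung back.

```bash
python3 go.py .689 .0485 .30 -1.275; python3 -m jog '[[0,0,-3,0.1],[0,0,-6,0.2],[0,3,-6.3,0.32],[0,6,-6.3,0.44],[-0.2,9,-6.3,0.56],[-0.3,12,-6.3,0.68],[-0.4,14,-6.3,0.8],[-0.5,15,-6.3,0.92],[-0.6,15.8,-6.3,1.04],[-0.6,15.8,-6.3,1.16],[-0.6,15.8,-6.3,1.28],[-0.6,15.8,-6.3,1.4],[-0.6,15.8,-6.3,1.5],[-0.6,15.8,-6.3,1.57],[-0.6,15.8,-6.3,1.57],[-0.6,15.8,-6.3,1.57]]' 1
python3 - <<'E'
import numpy as np
from h import *
print(bot.get_obs()['eef_pos'],rot().as_matrix().round(3).tolist())
o=np.array([.5361,.0023]);ex=np.array([.957,.291])
p=bot.get_obs()['eef_pos'];X0=(p[:2]-o)@ex; print('X0',X0,'Y',(p[:2]-o)@[-.291,.957])
for th in[1.95,1.8,1.57,1.3,1.1,.9,.7,.5,.35,.2,.1,0]:
    d=np.interp(th,[0,.5,1,1.57,1.9],[-6,0,5,8,14])
    x=75-110*np.cos(th)+11+9*np.sin(th)+d*np.cos(th); z=108+110*np.sin(th)+9*np.cos(th)-d*np.sin(th)
    print(th,'X,z mm',x.round(),z.round(),' shift cm',(x/10-X0*100).round(2),(p[2]*100-z/10).round(2))
E
```

```text
[-0.22 16.08 -6.89] spin 1.57 rows>= 13 q [-0.56  0.27  0.53  1.92 -0.16  1.    0.33] F [ 0.5  0.3 -0.5]
t: 19.98
eef_pos: [0.6879, 0.0441, 0.2947]
tool_rot: [0.0, 0.989, 0.148, -0.001]
contact_force: [-1.0, 0.2, -0.2]
gripper_width: -0.004
grasp_force: 0.0
[0.6878642  0.04407263 0.29468189] [[0.956, 0.293, -0.002], [0.293, -0.956, -0.001], [-0.002, 0.0, -1.0]]
X0 0.15739417362881802 Y -0.00418697932940823
1.95 X,z mm 130.0 194.0  shift cm -2.75 10.08
1.8 X,z mm 117.0 201.0  shift cm -4.04 9.35
1.57 X,z mm 95.0 210.0  shift cm -6.25 8.47
1.3 X,z mm 67.0 210.0  shift cm -9.04 8.46
1.1 X,z mm 47.0 205.0  shift cm -11.08 8.95
0.9 X,z mm 27.0 197.0  shift cm -13.02 9.81
0.7 X,z mm 9.0 184.0  shift cm -14.82 11.02
0.5 X,z mm -6.0 169.0  shift cm -16.36 12.6
0.35 X,z mm -16.0 155.0  shift cm -17.33 13.99
0.2 X,z mm -24.0 139.0  shift cm -18.09 15.53
0.1 X,z mm -27.0 128.0  shift cm -18.47 16.63
0 X,z mm -30.0 117.0  shift cm -18.74 17.77
```

```bash
python3 -m jog '[[0,-0.4,3,0],[0,-0.4,6,0],[0,-0.4,9,0],[0,-0.4,10.1,0],[-1.5,-0.4,10.1,0],[-2.75,-0.4,10.1,0],[-4,-0.4,9.4,0],[-5.2,-0.4,8.9,0],[-6.3,-0.4,8.5,0],[-7.7,-0.4,8.4,0],[-9,-0.4,8.5,0],[-10.1,-0.4,8.7,0],[-11.1,-0.4,9,0],[-12.1,-0.4,9.4,0],[-13,-0.4,9.8,0],[-13,-0.4,9.8,0]]'
python3 - <<'E'
from h import *; from m import masks
k=cam('scene');cv2.imwrite('pics/s4.png',cv2.resize(k['pixels'][130:310,180:400,::-1],None,fx=3,fy=3))
for n in('scene','side'):
    k=cam(n);P=cloud(k);m=masks(k)['red']&(P[...,2]>.1)&(P[...,0]<.7);p=P[m];print(n,m.sum(),p.mean(0).round(4) if m.sum() else '')
E
```

```text
t: 21.32
eef_pos: [0.5608, 0.0093, 0.1981]
tool_rot: [-0.0, 0.989, 0.147, -0.001]
contact_force: [-0.3, -0.8, -0.0]
gripper_width: -0.0
grasp_force: 0.0
scene 30 [ 0.5582 -0.0183  0.2091]
side 236 [0.5411 0.0011 0.202 ]
```

View pics/s4.png

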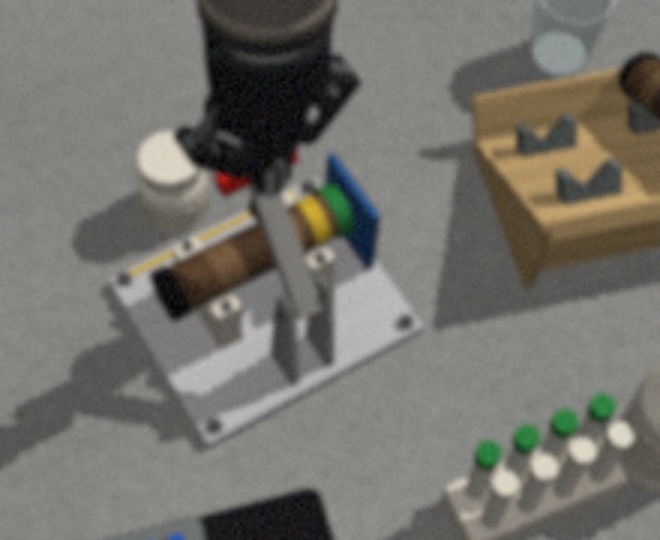

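Crop: the arm follows the finger, red handle (258,172) now past upright towards the robot, arm (285,250) pointing over the core; core undisturbed.

```bash
python3 -m jog '[[-0.9,0,0.6,0],[-1.8,0,1.2,0],[-2.6,0,2,0],[-3.35,0,2.8,0],[-3.8,0,3.5,0],[-4.3,0,4.2,0],[-4.7,0,5,0],[-5.1,0,5.7,0],[-5.3,0,6.3,0],[-5.5,0,6.8,0],[-5.6,0,7.2,0],[-5.6,0,7.2,0]]'; python3 -m jog '[[0,0,0.2,0],[0,0,0.4,0],[0,0,0.6,0],[0,0,0.6,0]]';python3 -m jog '[[0,0,0.1,0],[0,0,0.2,0],[0,0,0.2,0]]'
```

```text
t: 22.47
eef_pos: [0.5082, -0.0065, 0.1254]
tool_rot: [-0.0, 0.989, 0.147, -0.001]
contact_force: [-0.4, -0.3, -0.6]
gripper_width: 0.001
grasp_force: 0.0
t: 22.8
eef_pos: [0.509, -0.0064, 0.12]
tool_rot: [0.0, 0.989, 0.147, -0.0]
contact_force: [-0.1, 1.4, 0.5]
gripper_width: 0.001
grasp_force: 0.0
t: 23.05
eef_pos: [0.5091, -0.0064, 0.1182]
tool_rot: [0.0, 0.989, 0.147, -0.0]
contact_force: [-0.0, 0.1, 0.6]
gripper_width: 0.004
grasp_force: 0.0
```

```bash
python3 -m jog '[[0,0,0.1,0],[0,0,0.2,0],[0,0,0.2,0]]';python3 -m jog '[[0,0,0.1,0],[0,0,0.2,0],[0,0,0.2,0]]'
python3 - <<'E'
from h import *; from m import masks
for n in('scene','side'):
    k=cam(n);P=cloud(k);m=masks(k)['red']&(P[...,2]>.06)&(P[...,0]<.7);p=P[m];print(n,m.sum(),p.mean(0).round(4) if m.sum() else '',np.percentile(p[:,2],95))
E
```

```text
t: 23.3
eef_pos: [0.5093, -0.0064, 0.1172]
tool_rot: [-0.001, 0.989, 0.147, 0.0]
contact_force: [-3.9, 0.7, 13.7]
gripper_width: 0.003
grasp_force: 6.8
t: 23.55
eef_pos: [0.5095, -0.0064, 0.1165]
tool_rot: [-0.001, 0.989, 0.147, 0.0]
contact_force: [-10.6, 1.2, 32.1]
gripper_width: 0.001
grasp_force: 16.2
scene 67 [ 0.508  -0.0119  0.1177] 0.13661963665776927
side 202 [ 0.5005 -0.0117  0.1141] 0.11905834824674184
```

```bash
python3 -m jog '[[0,0,-0.5,0],[0,0,-2,0],[0,0,-5,0],[0,0,-9,0],[0,0,-13,0],[-2,0,-16,0],[-5,0,-18,0],[-8,0,-18,0],[-8,0,-18,0],[-8,0,-18,0],[-8,0,-18,0]]'
python3 held.py .536 .002 .0705 -.29 .957 0; python3 held.py .421 -.295 .063 .1 .99 0; python3 held.py .4991 .3708 .0886 .8645 -.008 .5
python3 - <<'E'
from h import *; from m import masks
o=np.array([.5361,.0023]);ex=np.array([.957,.291])
for n in('scene','side'):
    k=cam(n);P=cloud(k)
    m=masks(k)['red']&(P[...,2]>.06)&(P[...,0]<.7);p=P[m];print(n,m.sum(),p.mean(0).round(4),'top',np.percentile(p[:,2],[50,75,95]).round(4),'X',(p.mean(0)[:2]-o)@ex)
    v=P-np.array([*o,0]); X=v[...,:2]@ex; Y=v[...,:2]@[-.291,.957]; a=(abs(Y)<.008)&(X>0.03)&(X<.06)&(P[...,2]>.095); print('arm top',np.polyfit(X[a],P[a][:,2],1).round(4),a.sum())
    D=np.linalg.norm(P-np.load(f'P_{n}.npy'),axis=-1)
k=cam('side');cv2.imwrite('pics/s5.png',k['pixels'][...,::-1])
E
```

```text
t: 24.57
eef_pos: [0.4329, -0.0289, 0.2945]
tool_rot: [-0.001, 0.989, 0.148, 0.001]
contact_force: [-0.2, -0.7, 0.6]
gripper_width: 0.001
grasp_force: 0.0
c [0.536  0.002  0.0704] d [-0.2921  0.9564  0.0014] 1913 0.0024
[ 0  0  0  0 14 93 63 54 54 59 56 67 65 68 56 63 69 55 54 57 56 52 49 28
 14  2  0  0  0  6 16 29 40 39 43 44 54 41 42 47 54 63 50 53 48  8 51 34
  3  0]
c [ 0.4213 -0.295   0.0633] d [0.0952 0.9955 0.0022] 3344 0.0023
[  0  56  22  12 105  91  87  82  79  85  79  84  77  85  82  89  84  80
  81  86  77  81  75  81  74  75  74  79  77  74  69  78  77  77  69  80
  72  82  69  61  75  79  71  81  13  11  27  23  17   0]
c [0.4992 0.3703 0.0884] d [ 0.8667 -0.0109  0.4988] 1050 0.0022
[ 0  0  0  9 17 30 41 45 41 34 35 39 34 38 40 40 39 28 26 27 15 15 14 21
 13 14 13 21 14 22 14 12 24 16 18 17 17 22 24 24 11 12 20 30 61  3  0  0
  0  0]
scene 117 [ 0.5044 -0.0086  0.116 ] top [0.1159 0.1172 0.1186] X -0.033517404098658124
arm top [0.0032 0.1136] 91
side 215 [ 0.5009 -0.0107  0.1152] top [0.1164 0.118  0.1202] X -0.0374435238420059
arm top [0.0381 0.1135] 85
```

View pics/s5.png

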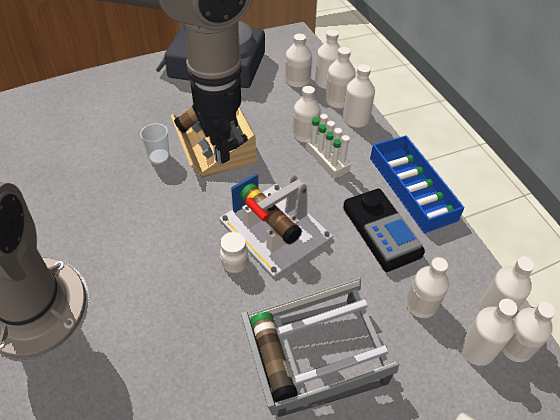

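The side view shows the white-banded core at the stop (272,355), the yellow core seated, the clamp level over it (258,205), and the jar and beaker where they were.

```bash
python3 -c "
from station import bot
print(bot.hand_in())"
```

```text
the job is handed in; nothing more can be done
None
```

The changeover is done and handed in, with no verdict returned: the white-banded core is at the rack's stop, the yellow-banded core is seated about 5 mm from the blue plate with the clamp level on it, and the blue-banded core and nearby items look unmoved.

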